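# Open the sliding-cover tool box by its pop-up T-handle

## Robot

A 6-joint arm with a two-finger parallel gripper is mounted at the origin on a cart in front of the work surface, level with it; the furniture and walls round the work are solid. World frame = base frame: x ahead of the robot, y to its left, z up, the work surface at z = 0. Lengths are in m, angles in rad, forces in N, time in s.
With the tool pointing down it reaches from about 0.3 to 0.775 m from the base axis. Payload 14.6 kg.
Tool frame: the origin (TCP) lies at the very end of the fingers, on their centre line; the grasp point (between the pads) lies 19 mm behind it; z points along the fingers, y is the line along which they close (so a half turn about z gives the same grasp; the last joint's range is limited). The gripper opens to 94 mm and grips with 3 to 60 N. Pads are 16 mm wide; open, the fingers measure 119 mm over their backs; the gripper's body (75 mm by 177 mm) begins 78 mm behind the grasp point.
Start: joints at [-1.242, 0.3, 1.521, -0, 1.321, -0.067], TCP at [0.212, -0.507, 0.205] pointing down, gripper open.
Joint ranges: [-3.03, 3.03], [-0.79, 2.21], [0.23, 2.52], [-1.04, 4.18], [0, 3.07], [-2.55, 2.55]. Speed limits (rad/s): [2.22, 2.22, 2.57, 3.14, 3.14, 3.14].

## Interface

Orientations are given as [roll, pitch, yaw] about the fixed x, y, z axes, in that order (R = Rz(yaw) Ry(pitch) Rx(roll)).
In Python, from station import ctrl gives the robot as it stands.
- The arm moves only by the shell command python3 -m pendant 'ROWS' [OPENING] [FORCE]. ROWS is JSON, a list of rows, each a list of 2 entries, a list of its own where there are three numbers: the shift along the world's x, y, z in cm, then the turn about the world's z in rad. A call has 1 to 20 rows; each row shifts and turns the commanded pose from where the row before left it; what a row does not reach is not made up. A row lasts 1/12 s, in which the tool goes at most 41.7 mm and 7.16 degrees, less where a joint would pass 70% of its speed; a pose out of reach is approached as far as the arm can. A call is refused whole if a number of a shift passes 4.17 or a number of a turn 0.125, either way. A call with a gripper value outside its range is refused whole. OPENING is the opening, from 0 (shut) to 1 (fully open), set as the call begins (- or left out, the last holds). The fingers move at their own pace and stop on an object; FORCE is the grip in N (left out, the last holds). Time passes only in rows, so rows that do not move let the fingers close. It gives the time, the measured TCP pose, the force, the opening and the grip force at its end, in the units of the state.
- ctrl.get_obs(): the state, without advancing time (a new reading comes with each control period).
- ctrl.camera(name): name is "scene" or "top" or "wrist"; returns a dict with "color" (480x640x3 uint8, red, green, blue), "intrinsics" (3x3 intrinsics, pixels), "k1" (the pictures are not rectified: a ray, as slopes to the right and down, at radius r is drawn at 1 + k1 r^2 times it, then the intrinsics apply), "camera_from_world" (4x4, takes a point from world to camera coordinates). Camera axes: x right, y down, z forward; pixel columns grow to the right and rows downward; lengths in m; the calibration is good to about 2 mm. A picture is of the moment at which its call begins. There is no depth.
- ctrl.hand_in(): hands the job in; it is judged then, once.
The state is a dict: "time_s": time; "qpos": joint angles; "joint_vel": joint speeds; "tau": joint torques, N m; "ee_pos": TCP position; "eef_rot": TCP orientation; "force": force on the tool from outside, world axes, zero at the start; "moment": the same for the moment, N m; "grip_width": finger opening in m; "grip_force": force on a finger pad.
Only numpy, scipy, OpenCV 4.12 (cv2) and the standard library are available. Lean on these libraries where they do the work, as an engineer would, in place of code of your own. Each camera call takes 0.05 s, during which the arm holds its last target. There are 200 camera calls.

## Task

Open the steel tool box so that the thread and wax in it can be reached: press the round release button gently until the T-handle pops up, then take the T-handle, use it to push the cover home against its spring plungers, just until you feel its bumpers touch, and keep it there while you turn the handle a quarter turn anticlockwise, so that the hook lets go of its keeper without strain. Then slide the cover open as far as it goes, let go and leave the handle turned. Do not force the handle while the hook is still caught, do not ram the cover's bumpers home, and leave the things around the box where they are.

Things in the scene. Friction and masses are not known exactly. Their poses are not given: they have to be found in the camera images.
- tool_box: Steel box, 310 (box y) x 223 (x) x 110 mm high, screwed to the bench. Origin: centre of its underside. Box y is the way the cover opens (the robot's left), -x points about at the robot. Flat cover, top at z 105 mm, in C rails (tops z 110). Near its -y end an aluminium bezel 132 (x) x 64 (y) mm, top z 107. Cover shut: T-handle's axis at x +18, y -85 to -81 mm; button 64 mm from it towards -x.
- button_top (a point): Centre of the top of the round steel release button, 18 mm across, 8.5 mm proud of the bezel (z 115.5 mm at rest). It goes straight down 6 mm to a hard end; its spring takes 2 N at first, 8 N at the end. After about 2.5 mm (5 N) it has drawn the catch off the T-handle, which pops up.
- release_button: The release button again; this point is on its axis, level with the bezel's top when it is not pressed.
- t_grip (a point): Centre of the T-handle's cross-bar, on its turning axis. Dark steel bar 71 mm long (38 mm to box +x, 33 mm to the button's side), 14 wide, 12 high, on a 12 mm stem. Latched, it lies along box x, flush in the bezel's slot (centre at z 101.5 mm), and cannot be gripped. Popped up, its centre is at z 129.5 mm, 22.5 mm over the bezel.
- t_handle (a joint): How far the T-handle has popped up, m: 0 flush, 0.028 fully up. A spring of 4 to 8 N lifts it once the button frees it.
- handle_turn (a joint): Turn of the T-handle relative to the cover, rad: 0 latched (bar along box x), 1.59 at its end stop (bar along box y). It grows anticlockwise seen from above. Its own friction is about 0.06 N m.
- hook: Steel hook under the cover, turning with the T-handle; origin on the turning axis at bench height. Latched, its end reaches 40 mm to box -y round a keeper in the box, and a 2 mm lip catches it: the handle cannot turn until the cover is pushed at least 2 mm to box -y from its rest, and held there for the first 0.4 rad. Keeper and abutments are set by hand, so rest place and play vary.
- bumper: Two black rubber bumpers on the cover's closing edge (box -y); origin: the box's when shut. They meet steel abutments after a push of 2.8 to 3.8 mm from the rest place. Spring plungers beside them (1 N/mm) press the cover open: 3 to 16 N at rest, as their screws are set; once the hook is free they spring it open up to 16 mm. Cover: 2 N of friction, slides 140 mm to its end.
- taped_burnisher: Burnisher, rod 214 x 28 x 25 mm with a taped handle, lying right of the box. Bystander.
- lighter: Pocket lighter, 87 x 25 x 14 mm, lying right of the box. Bystander.
- hammer: Small hammer, 210 x 95 x 34 mm, lying farther right. Bystander.
- insole_stack_1: Stack of insole boards, 121 x 75 x 15 mm, left of the box. Bystander.

How it is judged:
By the outcome, as a careful person would: the job done as asked, in the order asked, and still so for the second after the job is handed in, with the robot touching nothing.
It also fails if it takes over 72 s, if anything falls off the work surface, if the arm or the gripper's body presses on something with over 40 N, if the wrist force passes 120 N, or if a joint passes its speed limit or range.

## Working session

There is one attempt and no reset: what is moved stays moved. The work goes in short steps, Python scripts to look and compute and a shell command to move; the robot and the scene stay as the last step left them, time stands still between calls to the robot, and variables do not carry over. Pictures are saved under pics/ and viewed, at most 10 in all, crops included, and the job is handed in when it is done.

```bash
mkdir -p pics; ls; cat > h.py <<'E'
import numpy as np, cv2, pickle
from station import ctrl
def snap(name,f):
    c=ctrl.camera(name); pickle.dump(c,open(f'pics/{f}.pkl','wb'))
    cv2.imwrite(f'pics/{f}.png',c['color'][:,:,::-1]); return c
def load(f): return pickle.load(open(f'pics/{f}.pkl','rb'))
def px2w(c,u,v,z):
    K=np.array(c['intrinsics']);k1=c['k1']
    p=cv2.undistortPoints(np.array([[[u,v]]],float),K,np.array([k1,0,0,0,0.]))[0,0]
    T=np.array(c['camera_from_world']);R=T[:3,:3];t=T[:3,3]
    o=-R.T@t; d=R.T@np.array([p[0],p[1],1]); return o+d*(z-o[2])/d[2]
def w2px(c,P):
    T=np.array(c['camera_from_world'])
    r,_=cv2.projectPoints(np.array(P,float).reshape(-1,1,3),cv2.Rodrigues(T[:3,:3])[0],T[:3,3],np.array(c['intrinsics']),np.array([c['k1'],0,0,0,0.])); return r[:,0]
E
python3 - <<'E'
from h import *
a=snap('top','top0')
print(a['k1'],a['intrinsics'],np.round(a['camera_from_world'],3)); o=ctrl.get_obs(); print(o)
E
```

```text
pics
-0.10442451063314453 [[532.1836974    0.         324.78874764]
 [  0.         532.1836974  233.68006322]
 [  0.           0.           1.        ]] [[ 0.008 -1.    -0.     0.183]
 [-0.987 -0.007 -0.16   0.562]
 [ 0.16   0.002 -0.987  1.313]
 [ 0.     0.     0.     1.   ]]
{'time_s': 0.05, 'qpos': array([-1.24158016e+00,  3.00413022e-01,  1.52158460e+00, -1.00898614e-05,
        1.32073578e+00, -6.65870647e-02]), 'joint_vel': array([-0.00138747,  0.00037357, -0.00097514,  0.00038175, -0.00060122,
       -0.00340835]), 'tau': array([ 1.53276087e-03, -5.33212566e+01, -3.53711987e+01,  7.10831909e-02,
        2.35988904e-02, -5.30471607e-05]), 'ee_pos': array([ 0.21196497, -0.50721793,  0.20491671]), 'eef_rot': array([-3.14045378e+00, -6.61515449e-05,  3.95805698e-01]), 'force': array([ 0.24725908, -0.06048444,  0.19560814]), 'moment': array([-0.0093386 ,  0.03494223,  0.03406354]), 'grip_force': 0.0, 'grip_width': 0.09393657839130556}
```

View pics/top0.png

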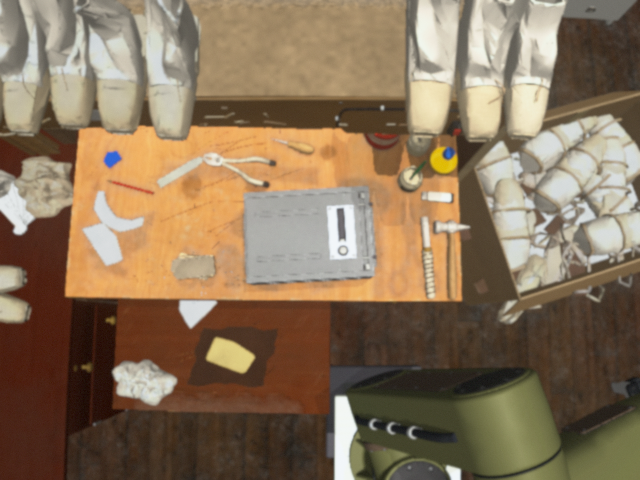

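The box is at about (310,235), the bezel at (342,232), the bar slot at (341,222) and the button at (343,251). I'll enlarge it.

```bash
python3 - <<'E'
from h import *
c=load('top0')['color'][180:292,236:386,::-1]
cv2.imwrite('pics/c0.png',cv2.resize(c,None,fx=5.3,fy=5.3,interpolation=cv2.INTER_CUBIC))
E
```

```text
(no output)
```

View pics/c0.png

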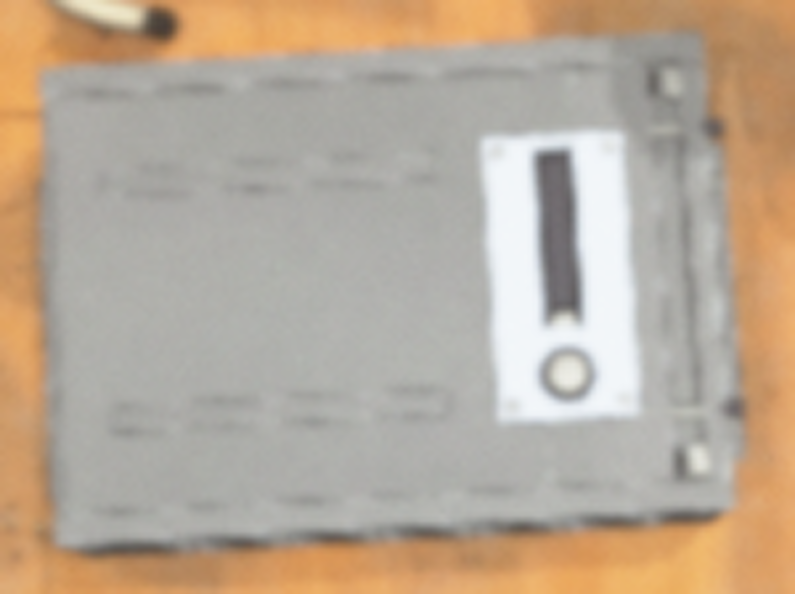

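The crop shows bezel corners (481,136), (623,131), (640,413), (498,421). The button is at (567,373), and the bar runs from (553,152) to (563,320).

```bash
python3 - <<'E'
from h import *
c=load('top0')
f=lambda u,v,z: px2w(c,236+(u+.5)/5.3-.5,180+(v+.5)/5.3-.5,z)
P=[f(*p,.107) for p in [(481,136),(623,131),(640,413),(498,421)]]
print(np.round(P,4)); 
for i in range(4): print(np.linalg.norm(P[i]-P[(i+1)%4]))
ax=(P[0]+P[1]-P[2]-P[3])/2; print('yaw x',np.arctan2(ax[1],ax[0]))
ay=(P[0]+P[3]-P[1]-P[2])/2; print('yaw y',np.arctan2(-ay[0],ay[1]))
b=f(567,373,.1155); print('button',b)
e1=f(553,152,.1075);e2=f(563,320,.1075); print('bar',e1,e2,np.linalg.norm(e1-e2),np.arctan2(*(e1-e2)[1::-1]))
E
```

```text
[[0.6214 0.1839 0.107 ]
 [0.6242 0.1181 0.107 ]
 [0.4927 0.1105 0.107 ]
 [0.4886 0.1752 0.107 ]]
0.06590697599642291
0.1317172830601684
0.06490761244666528
0.1330328458372991
yaw x 0.06163454004327208
yaw y 0.053651668166254114
button [0.5097838  0.14410513 0.1155    ]
bar [0.61392065 0.15054645 0.1075    ] [0.53531576 0.14573765 0.1075    ] 0.07875184688582268 0.06110077428190704
```

```bash
python3 -m pendant '[[[1.49,3.25,-0.15],-0.017],[[1.49,3.25,-0.15],-0.017],[[1.49,3.25,-0.15],-0.017],[[1.49,3.25,-0.15],-0.017],[[1.49,3.25,-0.15],-0.017],[[1.49,3.25,-0.15],-0.017],[[1.49,3.25,-0.15],-0.017],[[1.49,3.25,-0.15],-0.017],[[1.49,3.25,-0.15],-0.017],[[1.49,3.25,-0.15],-0.017],[[1.49,3.25,-0.15],-0.017],[[1.49,3.25,-0.15],-0.017],[[1.49,3.25,-0.15],-0.017],[[1.49,3.25,-0.15],-0.017],[[1.49,3.25,-0.15],-0.017],[[1.49,3.25,-0.15],-0.017],[[1.49,3.25,-0.15],-0.017],[[1.49,3.25,-0.15],-0.017],[[1.49,3.25,-0.15],-0.017],[[1.49,3.25,-0.15],-0.017]]' 0 20; python3 -m pendant '[[[0,0,0],0],[[0,0,0],0]]'
python3 - <<'E'
from h import *
c=snap('wrist','w1'); print(c['k1'],ctrl.get_obs()['ee_pos'],w2px(c,[[.51,.144,.1155],[.5737,.148,.1075]]))
E
```

```text
time_s: 1.72
ee_pos: [0.5102, 0.1444, 0.175]
eef_rot: [3.141, 0.001, 0.055]
force: [0.9, -0.8, -1.1]
grip_width: 0.0005
grip_force: 0.0
time_s: 1.88
ee_pos: [0.5098, 0.1436, 0.1745]
eef_rot: [3.141, 0.002, 0.058]
force: [-0.3, 0.1, 0.1]
grip_width: 0.0005
grip_force: 0.0
-0.07882895815818798 [0.50963261 0.1425574  0.17479639] [[321.60704422 251.67849731]
 [321.02246152 146.62443854]]
```

View pics/w1.png

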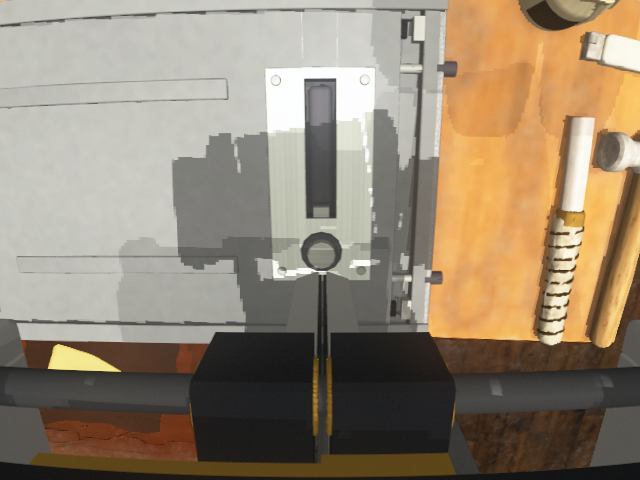

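The button is at (321,249), about 3 px from the prediction, and the bar is vertical at column 320, so the estimate holds. Next I press down.

```bash
python3 - <<'E'
from h import *
c=load('w1'); print(px2w(c,321,249,.1155), px2w(c,320,149,.1075),px2w(c,320,80,.107),px2w(c,321,218,.107))
E
python3 -m pendant '[[[0,0.1,-1.6],0],[[0,0,-1.6],0],[[0,0,-1.3],0],[[0,0,-0.7],0],[[0,0,-0.3],0],[[0,0,-0.1],0],[[0,0,0],0],[[0,0,0],0]]'
```

```text
[0.51172231 0.1444767  0.1155    ] [0.57225433 0.14853634 0.1075    ] [0.6120102  0.15077708 0.107     ] [0.52953091 0.14550739 0.107     ]
time_s: 2.6
ee_pos: [0.5103, 0.1434, 0.1202]
eef_rot: [-3.141, -0.001, 0.056]
force: [-0.7, -0.5, 0.6]
grip_width: 0.0005
grip_force: 0.0
```

```bash
python3 -m pendant '[[[0.1,0.05,-0.15],0],[[0,0,-0.15],0],[[0,0,-0.1],0],[[0,0,-0.1],0],[[0,0,0],0],[[0,0,0],0]]'; python3 -m pendant '[[[0,0,-0.1],0],[[0,0,0],0],[[0,0,0],0]]'
```

```text
time_s: 3.1
ee_pos: [0.5112, 0.1441, 0.115]
eef_rot: [-3.142, -0.001, 0.056]
force: [-1.4, -0.1, 7.1]
grip_width: 0.0003
grip_force: 2.9
time_s: 3.35
ee_pos: [0.5112, 0.1441, 0.114]
eef_rot: [-3.142, -0.001, 0.056]
force: [-2.8, -0.3, 5.4]
grip_width: 0.0005
grip_force: 3.0
```

```bash
python3 - <<'E'
from h import *
c=snap('wrist','w2'); o=ctrl.get_obs(); print(o['ee_pos'],o['force'])
cv2.imwrite('pics/w2c.png',c['color'][0:360,160:500,::-1])
E
```

```text
[0.5112164  0.14408105 0.11399636] [-1.45703137 -0.40718585  5.85176245]
```

View pics/w2c.png

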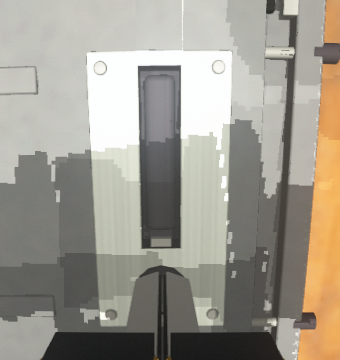

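The bar is still in the slot (crop column 158, rows 75 to 235), so it hasn't popped. I'll press further in small steps.

```bash
cat > chk.py <<'E'
from h import *
import sys
n=sys.argv[1]; c=snap('wrist',n); a=load('w2')['color'].astype(int)[:330,160:500]; b=c['color'].astype(int)[:330,160:500]
o=ctrl.get_obs(); print('diff',np.abs(a-b).mean(), o['ee_pos'].round(4),o['force'].round(1))
E
for i in 1 2 3; do python3 -m pendant '[[[0,0,-0.05],0],[[0,0,0],0],[[0,0,0],0]]' | grep -E 'force:' ; python3 chk.py p$i; done
```

```text
force: [-3.2, -1.4, 8.3]
grip_force: 4.4
diff 1.9748158051099227 [0.5113 0.1441 0.1138] [-3.  -0.7  9.2]
force: [0.5, -0.5, 0.7]
grip_force: 0.0
diff 3.7465834818775994 [0.5114 0.1441 0.1129] [-0.1 -0.4  0.9]
force: [0.7, 0.4, 3.8]
grip_force: 2.0
diff 4.794349376114082 [0.5113 0.1441 0.1122] [ 0.7 -0.6 10.1]
```

```bash
python3 - <<'E'
from h import *
a=load('p1')['color'];b=load('p3')['color']
cv2.imwrite('pics/p13.png',np.hstack([a[0:360,160:500],b[0:360,160:500]])[:,:,::-1])
E
```

```text
(no output)
```

View pics/p13.png

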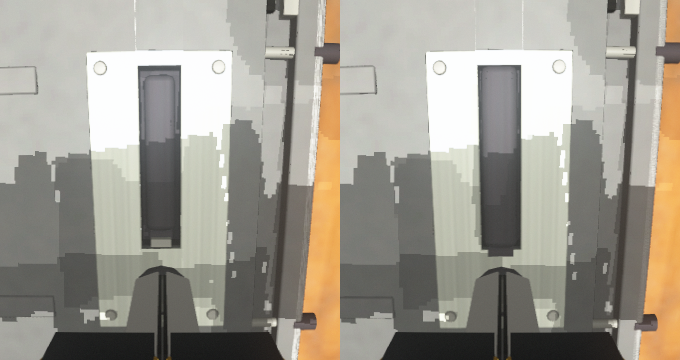

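It has popped: the bar now covers the slot and reaches (500,257). I'll rise, open the gripper, move over the handle and measure.

```bash
python3 -m pendant '[[[0,0,1],0],[[0,0,2],0],[[0,0,3],0],[[1.5,0.1,1],0],[[2,0.1,0],0],[[2,0.15,0],0],[[0.8,0.05,0],0],[[0,0,0],0],[[0,0,0],0]]' 0.5 20
python3 - <<'E'
from h import *
c=snap('wrist','w3'); print(ctrl.get_obs()['ee_pos'],w2px(c,[[.5113,.1443,.1155],[.5745,.148,.1355]]))
E
```

```text
time_s: 5.05
ee_pos: [0.5734, 0.148, 0.1815]
eef_rot: [3.141, 0.001, 0.056]
force: [-0.1, 0.4, -0.2]
grip_width: 0.0466
grip_force: 0.0
[0.57321427 0.14798972 0.18169561] [[322.60351836 335.6096172 ]
 [322.29987112 256.92340463]]
```

View pics/w3.png

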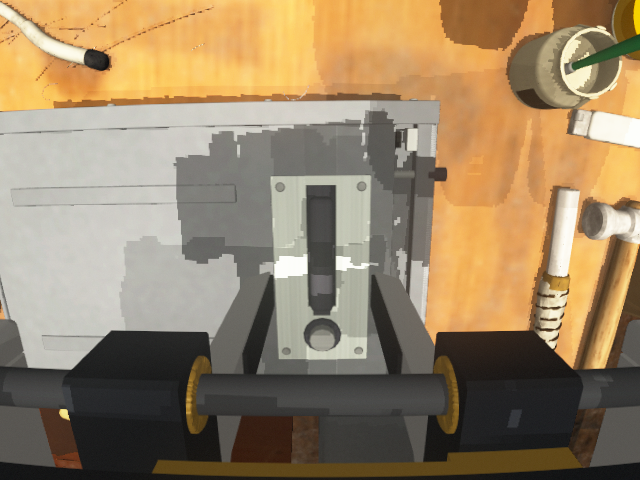

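The popped bar runs from (321,185) to about (321,308). The button is at (321,335), as predicted.

```bash
python3 - <<'E'
from h import *
c=load('w3')
for v in (185,303,314): print(v,px2w(c,321,v,.1355))
T=c['camera_from_world'];print(-T[:3,:3].T@T[:3,3])
u=np.array([np.cos(.058),np.sin(.058)])
A=np.array([.5755,.148])
for s in(38,-33): print(w2px(c,[[*(A+u*s/1e3),.1355],[*(A+u*s/1e3),.1235]]))
im=c['color'][170:330,310:335].mean(2).mean(1); print(im.round().astype(int).tolist())
E
```

```text
185 [0.61704464 0.15107644 0.1355    ]
303 [0.54481304 0.14716214 0.1355    ]
314 [0.53740966 0.14676136 0.1355    ]
[0.64860128 0.15220678 0.36043768]
[[322.19530889 191.41983647]
 [322.18897468 188.28916757]]
[[322.55000491 306.45344422]
 [322.52844321 298.39144532]]
[110, 110, 110, 111, 110, 139, 184, 190, 189, 188, 189, 189, 188, 187, 187, 87, 70, 71, 71, 71, 71, 71, 70, 70, 71, 68, 62, 57, 59, 62, 66, 67, 69, 69, 71, 71, 70, 71, 71, 71, 71, 71, 71, 71, 71, 71, 71, 71, 71, 72, 72, 72, 71, 71, 72, 71, 72, 72, 72, 72, 72, 72, 72, 72, 72, 72, 73, 72, 73, 73, 73, 73, 66, 65, 65, 67, 68, 67, 67, 66, 66, 67, 66, 66, 67, 67, 67, 67, 67, 67, 67, 67, 67, 66, 67, 66, 67, 71, 71, 71, 71, 71, 71, 71, 74, 96, 100, 100, 100, 100, 100, 100, 99, 100, 99, 99, 99, 99, 98, 98, 99, 98, 98, 91, 76, 74, 68, 68, 68, 67, 67, 67, 67, 67, 67, 69, 77, 86, 90, 92, 98, 102, 101, 100, 108, 139, 168, 163, 135, 100, 83, 74, 67, 66, 67, 71, 76, 79, 81, 88]
```

```bash
python3 -m pendant '[[[0.17,0.03,-2],0],[[0,0,-2],0],[[0,0,-1.5],0],[[0,0,-0.9],0],[[0,0,-0.5],0],[[0,0,0],0],[[0,0,0],0]]'
```

```text
time_s: 5.68
ee_pos: [0.5759, 0.1484, 0.1137]
eef_rot: [-3.141, -0.001, 0.056]
force: [1.1, -1.1, 0.4]
grip_width: 0.0468
grip_force: 0.0
```

```bash
python3 -m pendant '[[[0,0,0],0],[[0,0,0],0],[[0,0,0],0],[[0,0,0],0],[[0,0,0],0],[[0,0,0],0],[[0,0,0],0],[[0,0,0],0]]' 0 50; python3 -c "
from h import *
o=ctrl.get_obs();print(o['force'],o['moment'],o['ee_pos'])"
```

```text
time_s: 6.35
ee_pos: [0.5758, 0.1485, 0.1131]
eef_rot: [-3.141, -0.0, 0.056]
force: [-0.3, 2.8, 2.4]
grip_width: 0.0136
grip_force: 50.0
[-0.27491249  2.78368229  2.35493839] [0.37354674 0.06255042 0.06011115] [0.57581325 0.14851469 0.11310397]
```

```bash
cat > f.py <<'E'
from h import *
o=ctrl.get_obs();print('F',o['force'].round(1),'M',o['moment'].round(2),'P',(o['ee_pos']*1000).round(2),o['eef_rot'].round(3)[2],o['grip_width'].round(4))
E
for i in 1 2; do python3 -m pendant '[[[0,-0.05,0],0],[[0,0,0],0],[[0,0,0],0]]' >/dev/null; python3 f.py; done; 
for i in 1 2; do python3 -m pendant '[[[0.01,-0.05,0],0],[[0,0,0],0],[[0,0,0],0]]' >/dev/null; python3 f.py; done
```

```text
Traceback (most recent call last):
  File "f.py", line 2, in <module>
    o=ctrl.get_obs();print('F',o['force'].round(1),'M',o['moment'].round(2),'P',(o['ee_pos']*1000).round(2),o['eef_rot'].round(3)[2],o['grip_width'].round(4))
                                                                                                                                     ^^^^^^^^^^^^^^^^^^^^^
AttributeError: 'float' object has no attribute 'round'
Traceback (most recent call last):
  File "f.py", line 2, in <module>
    o=ctrl.get_obs();print('F',o['force'].round(1),'M',o['moment'].round(2),'P',(o['ee_pos']*1000).round(2),o['eef_rot'].round(3)[2],o['grip_width'].round(4))
                                                                                                                                     ^^^^^^^^^^^^^^^^^^^^^
AttributeError: 'float' object has no attribute 'round'
Traceback (most recent call last):
  File "f.py", line 2, in <module>
    o=ctrl.get_obs();print('F',o['force'].round(1),'M',o['moment'].round(2),'P',(o['ee_pos']*1000).round(2),o['eef_rot'].round(3)[2],o['grip_width'].round(4))
                                                                                                                                     ^^^^^^^^^^^^^^^^^^^^^
AttributeError: 'float' object has no attribute 'round'
Traceback (most recent call last):
  File "f.py", line 2, in <module>
    o=ctrl.get_obs();print('F',o['force'].round(1),'M',o['moment'].round(2),'P',(o['ee_pos']*1000).round(2),o['eef_rot'].round(3)[2],o['grip_width'].round(4))
                                                                                                                                     ^^^^^^^^^^^^^^^^^^^^^
AttributeError: 'float' object has no attribute 'round'
```

```bash
sed -i "s/,o\['grip_width'\].round(4)/,o['time_s']/" f.py; python3 f.py
for i in 1 2; do python3 -m pendant '[[[0,-0.04,0],0],[[0,0,0],0],[[0,0,0],0]]' >/dev/null; python3 f.py; done
```

```text
F [-1.6  7.9  1.3] M [ 1.47  0.17 -0.02] P [575.85 147.26 113.07] 0.056 7.35
F [-1.1  8.6  1.5] M [1.49 0.12 0.03] P [575.9  146.91 113.09] 0.056 7.6
F [-1.1  7.8  1.7] M [1.59 0.06 0.09] P [575.91 146.56 113.1 ] 0.056 7.85
```

```bash

for i in 1 2 3 ; do python3 -m pendant '[[[0,-0.04,0],0],[[0,0,0],0],[[0,0,0],0]]' >/dev/null; python3 f.py; done
```

```text
F [-0.3  9.   0.9] M [1.64 0.12 0.11] P [575.91 146.22 113.08] 0.056 8.1
F [-0.1  9.3  1.4] M [ 1.72  0.07 -0.03] P [575.96 145.87 113.1 ] 0.056 8.35
F [-0.8 10.   0.2] M [1.72 0.02 0.02] P [575.94 145.52 113.1 ] 0.056 8.6
```

```bash

for i in 1 2 ; do python3 -m pendant '[[[0,-0.03,0],0],[[0,0,0],0],[[0,0,0],0]]' >/dev/null; python3 f.py; done
```

```text
F [-0.6  9.3  1. ] M [ 1.86 -0.08  0.03] P [575.97 145.28 113.11] 0.056 8.85
F [-0.2 10.1  0.1] M [ 1.82 -0.04 -0.01] P [575.97 145.01 113.11] 0.056 9.1
```

```bash

for i in 1 2 ; do python3 -m pendant '[[[0,-0.03,0],0],[[0,0,0],0],[[0,0,0],0]]' >/dev/null; python3 f.py; done
```

```text
F [ 0.1 10.2  1.1] M [ 1.97 -0.04  0.01] P [575.99 144.76 113.11] 0.056 9.35
F [ 0.3 11.1  0.4] M [ 2.16 -0.03 -0.03] P [575.96 144.61 113.09] 0.056 9.6
```

```bash

python3 -m pendant '[[[0,-0.03,0],0],[[0,0,0],0],[[0,0,0],0]]' >/dev/null; python3 f.py
```

```text
F [ 0.5 12.2 -0.2] M [ 2.37 -0.05  0.02] P [575.99 144.53 113.12] 0.056 9.85
```

Bumper contact is felt: stiffness rises sharply at about 12 N. I'll hold there and turn anticlockwise in steps, watching the moment.

```bash

python3 -m pendant '[[[0,0,0],0.03],[[0,0,0],0.03],[[0,0,0],0.04],[[0,0,0],0],[[0,0,0],0]]' >/dev/null; python3 f.py
```

```text
F [-0.4 15.   0.2] M [ 2.65 -0.03 -0.01] P [575.94 144.74 113.1 ] 0.157 10.2667
```

```bash

python3 -m pendant '[[[0,0.03,0],0],[[0,0,0],0],[[0,0,0],0]]' >/dev/null; python3 f.py
python3 -m pendant '[[[0,0.01,0],0.03],[[0,0.01,0],0.03],[[0,0.01,0],0.04],[[0,0,0],0],[[0,0,0],0]]' >/dev/null; python3 f.py
```

```text
F [ 0.5 12.1  0.4] M [ 2.37 -0.01 -0.04] P [575.93 144.81 113.08] 0.156 10.5167
F [ 1.  13.9  0.6] M [ 2.46  0.05 -0.01] P [575.9  145.17 113.1 ] 0.257 10.9333
```

```bash

python3 -m pendant '[[[0,0.02,0],0.03],[[0,0.02,0],0.03],[[-0.01,0.01,0],0.04],[[0,0,0],0],[[0,0,0],0]]' >/dev/null; python3 f.py
python3 -m pendant '[[[0,0.01,0],0.03],[[-0.01,0.01,0],0.03],[[0,0.01,0],0.04],[[0,0,0],0],[[0,0,0],0]]' >/dev/null; python3 f.py
```

```text
F [-0.1 12.6  1.1] M [ 2.29  0.1  -0.01] P [575.77 145.58 113.09] 0.357 11.35
F [-1.  13.5  1.2] M [2.32 0.13 0.01] P [575.65 145.89 113.12] 0.457 11.7667
```

```bash

python3 -m pendant '[[[-0.01,0.015,0],0.05],[[-0.01,0.015,0],0.05],[[-0.01,0.015,0],0.05],[[-0.01,0.015,0],0.05],[[0,0,0],0],[[0,0,0],0]]' >/dev/null; python3 f.py
python3 -m pendant '[[[-0.01,0.015,0],0.05],[[-0.01,0.015,0],0.05],[[-0.01,0.015,0],0.05],[[-0.01,0.01,0],0.05],[[0,0,0],0],[[0,0,0],0]]' >/dev/null; python3 f.py
```

```text
F [-0.3 12.8  0.4] M [ 2.24  0.14 -0.01] P [575.23 146.51 113.11] 0.657 12.2667
F [-0.5 12.4  2.9] M [2.31 0.21 0.02] P [574.77 147.04 113.09] 0.857 12.7667
```

```bash

python3 -m pendant '[[[-0.013,0.01,0],0.05],[[-0.013,0.01,0],0.05],[[-0.013,0.01,0],0.05],[[-0.013,0.01,0],0.05],[[-0.013,0.01,0],0.05],[[-0.014,0.01,0],0.05],[[-0.015,0.005,0],0.05],[[-0.015,0.005,0],0.05],[[0,0,0],0],[[0,0,0],0]]' >/dev/null; python3 f.py
python3 -m pendant '[[[-0.015,0.005,0],0.05],[[-0.015,0.005,0],0.05],[[-0.016,0.004,0],0.05],[[-0.016,0.003,0],0.05],[[-0.016,0.002,0],0.05],[[-0.016,0,0],0.05],[[0,0,0],0],[[0,0,0],0]]' >/dev/null; python3 f.py
```

```text
F [-2.2 13.1  1.7] M [ 2.29  0.38 -0.01] P [573.54 147.76 113.09] 1.257 13.6
F [-2.8 12.   2.3] M [2.25 0.48 0.08] P [572.52 147.95 113.1 ] 1.557 14.2667
```

```bash

python3 -m pendant '[[[-0.015,0,0],0.04],[[-0.01,0,0],0.03],[[0,0,0],0],[[0,0,0],0]]' >/dev/null; python3 f.py; python3 -m pendant '[[[0,0,0],0.015],[[0,0,0],0],[[0,0,0],0]]' >/dev/null; python3 f.py
```

```text
F [-2.6 12.6  2.2] M [2.22 0.53 0.01] P [572.25 147.96 113.06] 1.627 14.6
F [-3.3 12.3  2.3] M [ 2.29  0.54 -0.08] P [572.19 147.95 113.05] 1.642 14.85
```

```bash

python3 -m pendant '[[[-0.03,0.2,0],0],[[-0.03,0.4,0],0],[[-0.035,0.6,0],0],[[-0.045,0.8,0],0],[[-0.045,0.8,0],0],[[-0.02,0.4,0],0],[[0,0,0],0]]' >/dev/null; python3 f.py; python3 -m pendant '[[[-0.03,0.6,0],0],[[-0.06,1,0],0],[[-0.06,1,0],0],[[-0.06,1,0],0],[[-0.06,1,0],0],[[-0.06,1,0],0],[[-0.06,1,0],0],[[-0.05,0.8,0],0],[[-0.03,0.6,0],0],[[-0.02,0.3,0],0],[[0,0,0],0]]' >/dev/null; python3 f.py
```

```text
F [-4.8  1.9  3.8] M [ 0.26  0.8  -0.1 ] P [570.29 179.52 112.84] 1.642 15.4333
F [-8.2  1.2  3.9] M [ 0.29  1.22 -0.03] P [565.04 262.05 112.64] 1.642 16.35
```

```bash

python3 -m pendant '[[[-0.06,0.3,0],0],[[-0.05,0.4,0],0],[[-0.04,0.5,0],0],[[-0.04,0.5,0],0],[[-0.02,0.3,0],0],[[-0.01,0.2,0],0],[[0,0,0],0],[[0,0,0],0]]' >/dev/null; python3 f.py; python3 -m pendant '[[[-0.01,0.2,0],0],[[-0.01,0.2,0],0],[[0,0,0],0]]' >/dev/null; python3 f.py;
```

```text
F [-3.1  1.5  3.1] M [0.29 0.56 0.01] P [563.49 283.74 113.01] 1.641 17.0167
F [-2.8 -0.3  2.6] M [-0.18  0.61 -0.04] P [563.26 287.48 112.92] 1.641 17.2667
```

```bash

for i in 1 2 3 4; do python3 -m pendant '[[[-0.01,0.1,0],0],[[0,0,0],0]]' >/dev/null; python3 f.py; done
```

```text
F [-3.7 -0.3  3.8] M [-0.3   0.59  0.05] P [563.21 288.31 112.93] 1.641 17.4333
F [-4.  -2.   2.5] M [-0.5   0.57 -0.02] P [563.14 289.2  112.93] 1.641 17.6
F [-3.2 -8.2  4.5] M [-1.35  0.48 -0.04] P [563.13 289.44 112.8 ] 1.641 17.7667
F [ -1.5 -12.2   3.1] M [-2.2   0.43 -0.02] P [563.12 289.69 112.7 ] 1.64 17.9333
```

End stop felt at y ≈ 0.2893. I'll ease off, release, rise and look.

```bash

python3 -m pendant '[[[-0.02,-0.07,0],0],[[0,0,0],0]]' >/dev/null; python3 f.py; python3 -m pendant '[[[0,0,0],0],[[0,0,0],0],[[0,0,0],0],[[0,0,0],0],[[0,0,0],0]]' 0.5 ; python3 -m pendant '[[[0,0,0.5],0],[[0,0,1.5],0],[[0,0,3],0],[[0,0,3],0],[[-1.5,0,3],0],[[-3,-2,1],0],[[-3,-3,0],0],[[-3,-3,0],0],[[0,0,0],0]]'
python3 - <<'E'
from h import *
c=snap('top','t9'); cv2.imwrite('pics/t9c.png',cv2.resize(c['color'][150:310,160:480,::-1],None,fx=2.5,fy=2.5,interpolation=cv2.INTER_CUBIC))
A=load('top0'); u=np.array([-np.sin(.06),np.cos(.06)]); 
E
```

```text
F [-1.4 -8.8  3.7] M [-1.61  0.32 -0.07] P [563.06 289.5  112.86] 1.64 18.1
time_s: 18.52
ee_pos: [0.5627, 0.2907, 0.1129]
eef_rot: [3.141, -0.0, 1.641]
force: [-0.7, 0.6, -0.5]
grip_width: 0.0433
grip_force: 0.0
time_s: 19.27
ee_pos: [0.4542, 0.2084, 0.2329]
eef_rot: [-3.14, 0.001, 1.64]
force: [0.9, -0.0, 0.1]
grip_width: 0.0472
grip_force: 0.0
```

View pics/t9c.png

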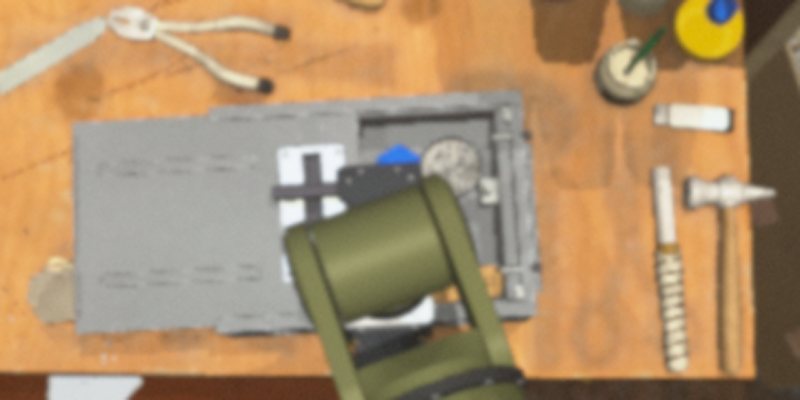

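The cover is open, showing the thread and wax, and the handle bar lies along box y at crop (310,190). The bystanders look unmoved. I'll check the travel from bezel corners (279,150) and (343,146).

```bash
python3 - <<'E'
from h import *
c=load('t9')
f=lambda u,v: px2w(c,160+(u+.5)/2.5-.5,150+(v+.5)/2.5-.5,.107)
a=f(279,150);b=f(343,146);print(a,b,np.linalg.norm(a-np.array([.6214,.1839,.107])),np.linalg.norm(b-np.array([.6242,.1181,.107])))
E
python3 -m pendant '[[[-2,-3,0.5],0],[[-2,-3,0.5],0],[[-2,-3,0.5],0],[[0,0,0],0],[[0,0,0],0],[[0,0,0],0]]'
```

```text
[0.60925923 0.31904129 0.107     ] [0.61369072 0.25618168 0.107     ] 0.13568554639585548 0.13848103171144524
time_s: 19.82
ee_pos: [0.3998, 0.1222, 0.2484]
eef_rot: [3.141, -0.0, 1.641]
force: [-0.0, -0.5, -0.2]
grip_width: 0.0472
grip_force: 0.0
```

```bash
python3 -c "
from station import ctrl
print(ctrl.hand_in())"
```

```text
the job is handed in; nothing more can be done
None
```

The tool box is open and handed in: the cover slid about 138 mm to its felt end stop, the handle was left turned a quarter turn anticlockwise, and the robot is clear. No verdict was returned, the bystanders looked unmoved in the last picture, and it took about 20 s of the 72 s allowed.

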